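# Poise the gouge over the lino block

### The job

Draw the pale wooden-handled gouge straight up out of the tool rack, and once it is clear turn it to a cutting slant, about halfway between upright and level with the blade end lower. Finish while still holding it so, steady in the air, its blade tip about 8 cm above the middle of the small lino block and not touching it. Leave the block, the other two tools in the rack, the ink tin and the tape roll where they are.

Things in the scene. Friction and masses are not known exactly. Their poses are not given: they have to be found in the camera images.
- rack: wooden tool rack fixed to the bench, a block 64 x 216 x 70 mm (x, y, z) with three upright bores in a row along its y axis, at y = -70, 0 and +70 mm; 20 mm wide at the top, narrowing to 18 mm 12 mm down. Any bore may hold any of the three tools. Origin: centre of the underside, z up; the top is 70 mm above it
- gouge_tip (a point): blade tip of the gouge, at the start 58 mm below the rack top in one of the bores. Origin: the tip; z axis along the gouge from tip to butt of the handle (up at the start). Good to grip across at 90 mm from the tip along z, 32 mm above the rack top and near the balance point (82 mm)
- gouge: gouge with pale bare-wood pear-shaped handle and short steel blade, 45 g, 124 mm long, standing upright blade down, seated loosely by its handle's taper. The round handle runs from 42 to 124 mm from the tip, 67 mm of it above the rack; 27 mm at its fattest (95 mm from the tip), 17 mm at the blade end. Origin: 10 mm beside its axis, 61 mm from the tip
- block: small loose grey-beige lino block lying flat on the bench, 75 x 64 x 11 mm (x, y, z). Origin: centre of its underside, z up
- red_tool: a red-handled carving tool standing upright in another bore of the rack, 124 mm long overall; its handle stands 66 mm above the rack top, 27 mm at the fattest. To be left alone. Origin: 10 mm beside the tool's axis at the height of the rack top (3 mm over it)
- black_tool: a black-handled carving tool standing upright in another bore of the rack, 124 mm long overall; its handle stands 66 mm above the rack top, 27 mm at the fattest. To be left alone. Origin: 10 mm beside the tool's axis at the height of the rack top (3 mm over it)
- ink_tin: loose round tin of printing ink with a grey lid, 66 mm wide, 42 mm tall, standing on the bench between rack and block. To be left alone. Origin: centre of its underside
- tape: loose roll of tan masking tape lying flat on the bench nearer the robot, 100 mm wide, 25 mm tall. To be left alone. Origin: centre of its underside
Things that resemble listed ones, but are neither listed nor needed, are in the scene too. Of the things that look like the block, the largest one is meant.

How it is judged:
By the outcome, as a careful person would: the job done as asked, in the order asked, and still so for the second after the job is handed in, while the arm keeps its last pose, push and grip.
It also fails if it takes over 34 s, if anything falls off the work surface, if the arm or the gripper's body presses on something with over 40 N, if the wrist force passes 120 N, or if a joint passes its speed limit or range.

### The arm

A 6-joint arm with a two-finger parallel gripper is mounted at the origin on the work surface; the furniture and walls round the work are solid. World frame = base frame: x ahead of the robot, y to its left, z up, the work surface at z = 0. Lengths are in mm, angles in rad, forces in N, time in s.
With the tool pointing down it reaches from about 375 to 750 mm from the base axis. Payload 9 kg.
Tool frame: the origin (TCP) lies midway between the tips of the shut fingers; the grasp point (between the pads) lies 19 mm behind it; z points along the fingers, y is the line along which they close (so a half turn about z gives the same grasp; the last joint's range is limited). The gripper opens to 85 mm and grips with 20 to 120 N. Pads are 22 mm wide; open, the fingers measure 114 mm over their backs; the gripper's body (76 mm by 85 mm) begins 54 mm behind the grasp point. The pads swing forward as they close: fully open they stand 13 mm farther back than shut.
Start: joints at [1.101, 0.104, 0.097, 1.564, 0, 1.353], TCP at [149.491, 581.11, 231.331] pointing down, gripper open.
Joint ranges: [-2.99, 2.99], [-0.84, 1.86], [-1.1, 1.16], [-1.84, 2.11], [-1.51, 1.56], [-3.14, 3.14]. Speed limits (rad/s): [2.22, 2.22, 2.57, 3.14, 3.14, 3.14].

### API

Orientations are given as a 3x3 rotation matrix whose columns are the frame's x, y, z axes.
In Python, from plant import r gives the robot as it stands. Calls block until the motion is done:
- r.movep(position, orientation): joint-space move of the TCP to a pose.
- r.line_to(position, rot=None, vel=150, until_force=None): straight line of the TCP; rot=None keeps the orientation; vel is the mean speed in mm/s. With until_force (N) it stops when the force on the tool has changed by that much, and returns True; else False.
- r.move_joints(angles): joint-space move.
- r.grip(opening): finger opening in mm; the grip force is fixed at half the most; returns when the fingers have stopped.
- r.dwell(seconds).
- r.ik(position, orientation): joint angles nearest the present ones, or None.
- r.camera(name): name is "side" or "top" or "wrist"; returns the picture (384x512x3 uint8, red, green, blue); there is no depth.
- r.camera_info(name): a dict with "mtx" (3x3 intrinsics, pixels), "R" (3x3) and "t" (3): a world point X has camera coordinates R X + t. Camera axes: x right, y down, z forward; pixel columns grow to the right and rows downward; lengths in mm; the calibration is good to about 2 mm. A picture is of the moment at which its call begins: read the wrist's pose just before it. camera_info takes no time and is no camera call; for the wrist camera it gives the pose at the moment of the call.
A pose or a line that the arm cannot do raises r.PlanningError and nothing moves.
- r.job_done(): hands the job in; it is judged then, once.
Readings, each from a call of its own:
- r.read_clock(): time.
- r.read_joint_positions(): joint angles.
- r.read_joint_vel(): joint speeds.
- r.read_joint_efforts(): joint torques, N m.
- r.read_eef_pos(): TCP position.
- r.read_tool_rot(): TCP orientation.
- r.read_ft_force(): force on the tool from outside, world axes, zero at the start.
- r.read_torque(): the same for the moment, N m.
- r.read_width(): finger opening in mm.
- r.read_finger_force(): force on a finger pad.
Only numpy, scipy, OpenCV 4.12 (cv2) and the standard library are available. Lean on these libraries where they do the work, as an engineer would, in place of code of your own. Each camera call takes 0.05 s, during which the arm holds its last target. There are 200 camera calls.

## Working session

There is one attempt and no reset: what is moved stays moved. The work goes in short steps, each a Python script; the robot and the scene stay as the last script left them, time stands still between calls to the robot, and variables do not carry over. Pictures are saved under pics/ and viewed, at most 10 in all, crops included, and the job is handed in when it is done.

```bash
mkdir -p pics
python3 - <<'E'
from plant import r
import cv2,numpy as np
a=r.camera("top");b=r.camera("side")
np.save("top.npy",a);np.save("side.npy",b)
cv2.imwrite("pics/top.png",a[:,:,::-1]);cv2.imwrite("pics/side.png",b[:,:,::-1])
for n in("top","side"):print(r.camera_info(n))
print(r.read_clock(),r.read_tool_rot())
E
```

```text
{'mtx': array([[409.01976055,   0.        , 258.68541666],
       [  0.        , 409.01976055, 192.16873455],
       [  0.        ,   0.        ,   1.        ]]), 'R': array([[-0.01954712, -0.99923206, -0.03395889],
       [-0.99578677,  0.02250084, -0.08889558],
       [ 0.08959142,  0.03207816, -0.99546189]]), 't': array([  37.31879559,  474.53546342, 1151.26055194])}
{'mtx': array([[387.35325367,   0.        , 257.74919554],
       [  0.        , 387.35325367, 191.71194748],
       [  0.        ,   0.        ,   1.        ]]), 'R': array([[-0.96664149, -0.2556965 , -0.01495093],
       [-0.13990123,  0.57597923, -0.80540398],
       [ 0.2145504 , -0.77644525, -0.59253768]]), 't': array([ 462.92460881,  115.09693595, 1001.51384533])}
0.1 [[-9.68464531e-01  2.49150982e-01 -4.89651470e-04]
 [ 2.49151365e-01  9.68464024e-01 -1.01539898e-03]
 [ 2.21222179e-04 -1.10537523e-03 -9.99999365e-01]]
```

View pics/top.png

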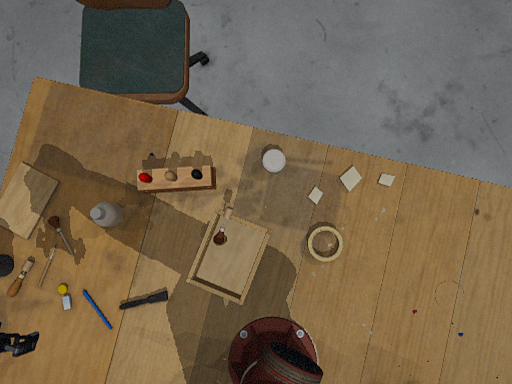

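View pics/side.png

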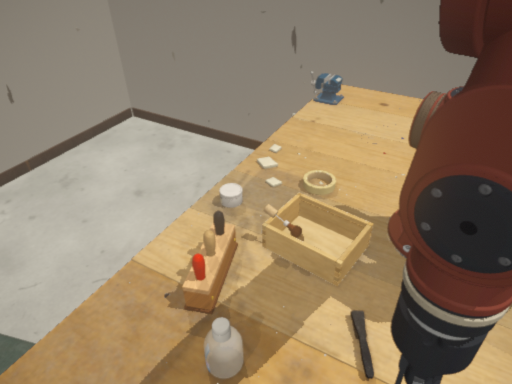

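The top view shows the rack at about (176,178), with red at (145,178), the pale gouge in the middle bore at (171,175) and black at (197,174). The block candidates are at (350,178), which is the largest, (316,195) and (386,180). The tin is at (274,160) and the tape at (325,243). The side view agrees: gouge in the middle at (209,240), largest block at (267,162).

```bash
cat > h.py <<'E'
import numpy as np,cv2
from plant import r
def ray(ci,u,v):
    d=ci["R"].T@np.linalg.solve(ci["mtx"],[u,v,1.]);return -ci["R"].T@ci["t"],d/np.linalg.norm(d)
def onz(ci,u,v,z):
    c,d=ray(ci,u,v);return c+d*(z-c[2])/d[2]
def proj(ci,X):
    p=ci["mtx"]@(ci["R"]@np.array(X)+ci["t"]);return p[:2]/p[2]
def blobs(mask,amin=30):
    n,l,s,c=cv2.connectedComponentsWithStats(mask.astype(np.uint8));return [(s[i,4],c[i].round(1),s[i,:4]) for i in range(1,n) if s[i,4]>=amin],l
E
python3 - <<'E'
from h import *
a=np.load("top.npy");b=np.load("side.npy");T=r.camera_info("top");S=r.camera_info("side")
h=cv2.cvtColor(a,cv2.COLOR_RGB2HSV);hs=cv2.cvtColor(b,cv2.COLOR_RGB2HSV)
# blocks: pale, low saturation
m=(h[...,1]<75)&(h[...,2]>150);m[:, :250]=0;m[:150]=0
for q in blobs(m)[0]:
    mm=np.zeros(m.shape,np.uint8);
    x,y,w,hh=q[2]; mm[y:y+hh,x:x+w]=m[y:y+hh,x:x+w]
    rc=cv2.minAreaRect(np.argwhere(mm)[:,::-1].astype(np.float32))
    P=[onz(T,*p,11)[:2] for p in cv2.boxPoints(rc)]
    print(q[0],q[1],onz(T,*q[1],11).round(),[round(float(np.linalg.norm(P[i]-P[i+1]))) for i in(0,1)])
red=(h[...,0]<8)|(h[...,0]>172);red&=(h[...,1]>180)&(h[...,2]>120);red[:,220:]=0
blk=(h[...,2]<45);blk[:160]=0;blk[190:]=0;blk[:,:185]=0;blk[:,212:]=0
for n,k in(("red",red),("blk",blk)):
    for q in blobs(k)[0]:print(n,q[0],q[1],q[2],onz(T,*q[1],115).round(1))
cv2.imwrite("pics/z.png",np.hstack([cv2.resize(a[155:200,130:220,::-1],(400,200),interpolation=cv2.INTER_CUBIC),cv2.resize(b[200:310,170:250,::-1],(400,550),interpolation=cv2.INTER_CUBIC)[:200]*0]) [:, :400])
z1=cv2.resize(a[155:200,130:220,::-1],None,fx=6,fy=6,interpolation=cv2.INTER_CUBIC)
z2=cv2.resize(b[205:315,175:245,::-1],None,fx=3.5,fy=3.5,interpolation=cv2.INTER_CUBIC)
o=np.zeros((400,800,3),np.uint8);o[:z1.shape[0],:z1.shape[1]]=z1;o[:z2.shape[0],550:550+z2.shape[1]]=z2
cv2.imwrite("pics/z.png",o)
E
```

```text
367 [273.5 160.1] [569. -17.  11.] [61, 62]
282 [350.6 178.3] [ 510. -238.   11.] [56, 47]
130 [386.2 179.3] [ 505. -339.   11.] [30, 39]
127 [315.2 195. ] [ 464. -135.   11.] [36, 30]
red 46 [142.4 176.9] [139 173   8   8] [514.8 334.5 115. ]
blk 76 [196.5 173.9] [192 169  10  10] [519.4 189.  115. ]
```

View pics/z.png

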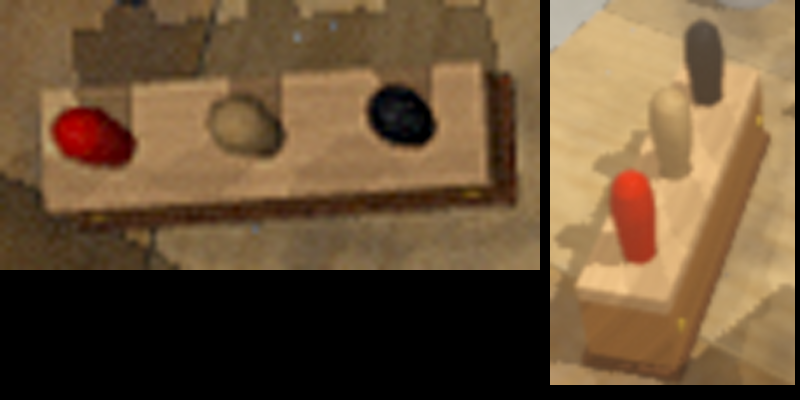

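Run:
```python
from h import *
a=np.load("top.npy");b=np.load("side.npy");T=r.camera_info("top");S=r.camera_info("side")
z1=cv2.resize(a[155:215,300:400,::-1],None,fx=5,fy=5,interpolation=cv2.INTER_CUBIC)
z2=cv2.resize(b[135:195,245:295,::-1],None,fx=5,fy=5,interpolation=cv2.INTER_CUBIC)
cv2.imwrite("pics/z2.png",np.hstack([z1,z2]))
for u,v in((137,169.7),(210.3,165.3),(211.7,185.3),(137.5,190.3)):print(onz(T,u,v,70).round())
# side-view check of blocks: pale blobs
hs=cv2.cvtColor(b,cv2.COLOR_RGB2HSV);m=(hs[...,1]<75)&(hs[...,2]>170);m[:135]=0;m[195:]=0;m[:,:250]=0;m[:,295:]=0
for q in blobs(m,15)[0]:print(q,onz(S,*q[1],11).round())
# epipolar triangulate pale handle top: side centre of dome vs top
c,d=ray(T,130+240/6,155+120/6);e,f=ray(S,175+120/3.5,205+97/3.5)
A=np.c_[d,-f];s=np.linalg.lstsq(A,e-c,rcond=None)[0];print((c+d*s[0]).round(1),(e+f*s[1]).round(1))
```

```text
[542. 364.  70.]
[549. 159.  70.]
[493. 155.  70.]
[484. 363.  70.]
(np.int32(57), array([275.2, 147.7]), array([270, 144,  11,   8], dtype=int32)) [ 503. -331.   11.]
(np.int32(152), array([267.3, 162. ]), array([257, 157,  21,  11], dtype=int32)) [ 507. -232.   11.]
(np.int32(88), array([273.6, 181.2]), array([266, 177,  16,   9], dtype=int32)) [ 462. -128.   11.]
[516.5 257.2 126.9] [517.2 257.4 127. ]
```

View pics/z2.png

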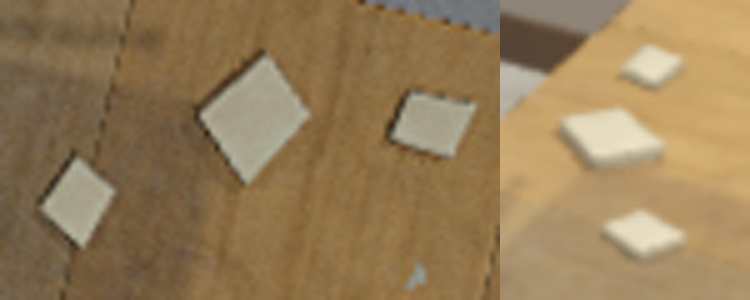

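The crop confirms that the block at top (350,178) is clearly the largest of the three. It looks smaller than listed, so I'll check it again from close by. The gouge is at about (517,258), in a rack turned by about 2°. Next I'll move above it and take one close look.

```bash
cat >> h.py <<'E'
def down(yaw=np.radians(2),s=1):
    y=s*np.array([np.cos(yaw),np.sin(yaw),0]);z=np.array([0,0,-1.]);return np.c_[np.cross(y,z),y,z]
E
python3 - <<'E'
from h import *
for s in(1,-1):
    R=down(s=s);print(s,r.ik([517,258,260],R))
    # tilted final candidates: tilt about tool x or y
    tip=np.array([509,-236,91.])
    for az in range(0,360,45):
        z=np.array([np.cos(np.radians(az)),np.sin(np.radians(az)),-1])/2**.5
        for k in range(4):
            ref=np.array([-np.sin(np.radians(az)),np.cos(np.radians(az)),0]); 
            y=[ref,-ref,np.cross(ref,z),-np.cross(ref,z)][k]
            q=r.ik(tip-71*z,np.c_[np.cross(y,z),y,z])
            if q is not None and s==1:print(az,k,np.round(q,2))
t=r.read_clock();qs=min([q for q in(r.ik([517,258,270],down(s=s)) for s in(1,-1)) if q is not None],key=lambda q:np.abs(np.array(q)-r.read_joint_positions()).max())
r.move_joints(qs)
ci=r.camera_info("wrist");w=r.camera("wrist");np.save("w.npy",w);cv2.imwrite("pics/w.png",w[:,:,::-1])
print(ci,r.read_eef_pos(),r.read_tool_rot().round(3),t,r.read_clock())
print("proj gouge top",proj(ci,[517,258,137]))
E
```

```text
1 [0.23664996 0.044556   0.08721354 1.61345387 0.         1.7725397 ]
45 0 [-1.17  0.09 -0.26  1.58  0.72 -2.09]
45 1 [-1.17  0.09 -0.26  1.58  0.72  1.05]
45 2 [-1.17  0.09 -0.26  1.58  0.72  2.63]
45 3 [-1.17  0.09 -0.26  1.58  0.72 -0.52]
90 0 [-0.96  0.8   0.59  2.05  0.42 -2.68]
90 1 [-0.96  0.8   0.59  2.05  0.42  0.46]
90 2 [-0.96  0.8   0.59  2.05  0.42  2.03]
90 3 [-0.96  0.8   0.59  2.05  0.42 -1.11]
225 0 [-0.26  0.64  0.41  1.8  -0.66  2.26]
225 1 [-0.26  0.64  0.41  1.8  -0.66 -0.88]
225 2 [-0.26  0.64  0.41  1.8  -0.66  0.69]
225 3 [-0.26  0.64  0.41  1.8  -0.66 -2.45]
270 0 [-0.2  -0.21 -0.54  1.05 -0.77  1.29]
270 1 [-0.2  -0.21 -0.54  1.05 -0.77 -1.85]
270 2 [-0.2  -0.21 -0.54  1.05 -0.77 -0.28]
270 3 [-0.2  -0.21 -0.54  1.05 -0.77  2.86]
-1 [ 0.23664996  0.044556    0.08721354  1.61345387  0.         -1.36905296]
{'mtx': array([[294.04651778,   0.        , 256.75282009],
       [  0.        , 294.04651778, 193.42797806],
       [  0.        ,   0.        ,   1.        ]]), 'R': array([[ 9.99262961e-01,  3.83858989e-02,  2.40703760e-04],
       [ 3.66602292e-02, -9.56162103e-01,  2.90534094e-01],
       [ 1.13825642e-02, -2.90311135e-01, -9.56864610e-01]]), 't': array([-525.8576261 ,  179.12683991,  485.45074962])} [516.49023695 258.90419145 269.95789737] [[-0.037  0.999 -0.   ]
 [ 0.999  0.037  0.   ]
 [ 0.    -0.    -1.   ]] 0.1 1.9333
proj gouge top [257.47196469 184.35294773]
```

View pics/w.png

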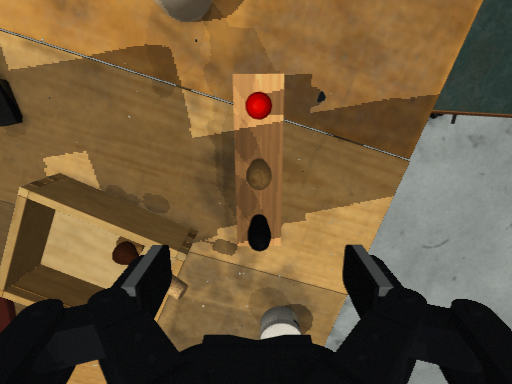

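The wrist view shows red at (259,105), the gouge at (259,174) and black at (259,232). The rack top runs from row 74 to about row 243. I'll cast these onto their heights.

Run:
```python
from h import *
ci=r.camera_info("wrist");w=np.load("w.npy")
for z in(105,115,125):print(z,onz(ci,259,174,z).round(1),onz(ci,259,105,z).round(1),onz(ci,259,232,z).round(1))
for p in((233,74),(284,74),(236,243),(282,243)):print(onz(ci,*p,70).round(1))
h=cv2.cvtColor(w,cv2.COLOR_RGB2HSV);m=(h[...,0]<6)|(h[...,0]>174);m&=(h[...,1]>150);m[:, :235]=0;m[:,285:]=0;m[140:]=0
print(blobs(m)[0])
T=r.camera_info("top");a=r.camera("top");print(np.abs(a.astype(int)-np.load("top.npy"))[160:200,300:400].max())
```

```text
105 [518.6 261.  105. ] [515.7 331.7 105. ] [521.3 193.4 105. ]
115 [518.4 263.3 115. ] [515.6 331.8 115. ] [521.1 197.9 115. ]
125 [518.2 265.6 125. ] [515.5 331.8 125. ] [520.8 202.4 125. ]
[486.5 362.7  70. ]
[541.7 364.8  70. ]
[493.4 161.1  70. ]
[552.4 163.3  70. ]
[(np.int32(547), array([258.3, 105.1]), array([246,  92,  26,  27], dtype=int32))]
30
```

Run:
```python
from h import *
R=down()
r.line_to([518.2,262,160],R,vel=180)
r.line_to([518.2,262,82],vel=80,until_force=8)
print(r.read_eef_pos(),r.read_ft_force())
r.grip(20);print("w",r.read_width(),r.read_finger_force(),r.read_ft_force())
r.line_to([518.2,262,150],vel=60)
print("w",r.read_width(),r.read_ft_force())
r.line_to([518.2,262,265],vel=150)
w=r.camera("wrist");s=r.camera("side");cv2.imwrite("pics/l.png",np.hstack([w[:,100:450],s[60:,:][: ,130:420][:324].copy() if 0 else s[:,130:450]])[:,:,::-1])
print(r.read_width(),r.read_clock())
```

```text
[518.64385423 262.10323087  82.68161749] [ 0.23197776 -0.33828722 -1.11029244]
w 24.593079857685268 58.69290956939949 [-0.84732043 -0.34702104  0.17080168]
w 24.600345690718587 [-0.41439959 -0.33590431 -0.63531915]
24.939128352069392 6.75
```

View pics/l.png

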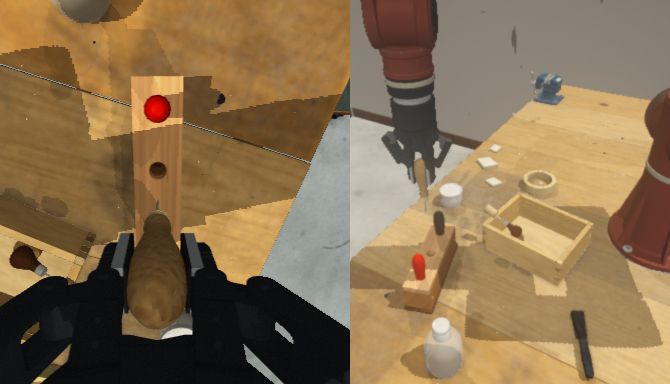

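The gouge is out and held between the pads, with its blade tip in the wrist view at about (156,203) of the crop. Red and black are still seated and the middle bore is empty. Next I'll carry it over and take a close look at the block.

Run:
```python
from h import *
R=down()
r.movep([455,-230,275],down(0))
ci=r.camera_info("wrist");w=r.camera("wrist");t=r.camera("top");np.save("w2.npy",w);np.save("top2.npy",t)
np.savez("ci2.npz",**ci)
cv2.imwrite("pics/b.png",w[:,:,::-1]);print(r.read_eef_pos(),r.read_width(),r.read_clock())
p=r.read_eef_pos();print("expected tip px",proj(ci,p+[0,0,-71]))
h=cv2.cvtColor(w,cv2.COLOR_RGB2HSV);m=(h[...,1]<75)&(h[...,2]>140);m[260:]=0
for q in blobs(m,150)[0]:
    x,y,ww,hh=q[2];pts=np.argwhere(m[y:y+hh,x:x+ww])[:,::-1]+[x,y]
    P=np.array([onz(ci,*k,11)[:2] for k in cv2.boxPoints(cv2.minAreaRect(pts.astype(np.float32)))])
    print(q,P.mean(0).round(1),np.linalg.norm(P[0]-P[1]).round(),np.linalg.norm(P[1]-P[2]).round())
```

```text
[ 455.42385949 -229.25697065  275.00837805] 25.018214620954435 8.65
expected tip px [257.10808443 204.24501432]
(np.int32(699), array([264.6,  88.5]), array([245,  72,  39,  34], dtype=int32)) [ 465.1 -137.4] 32.0 37.0
(np.int32(1188), array([296.4, 165.4]), array([270, 144,  52,  44], dtype=int32)) [ 510.4 -239.6] 47.0 58.0
(np.int32(154), array([396.2, 216.6]), array([385, 206,  24,  22], dtype=int32)) [ 662.5 -312. ] 40.0 25.0
(np.int32(296), array([290.7, 227.8]), array([278, 217,  25,  25], dtype=int32)) [ 505.9 -337.1] 36.0 31.0
```

View pics/b.png

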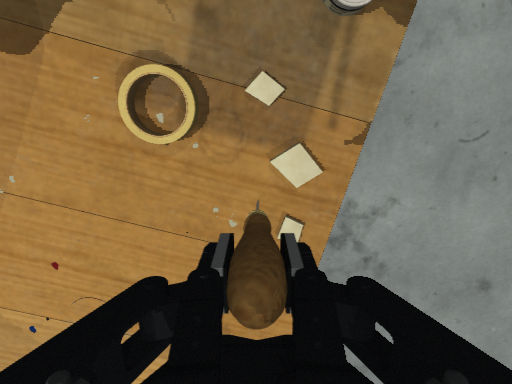

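The close view shows the block centred at (296,165), which casts to about (510,-239). The gouge tip at (257,203) matches the expected (257,204), so it hasn't slipped in the grip. I'll tilt it 45° high up, then lower it.

Run:
```python
from h import *
z=np.array([0,-1,-1])/2**.5;y=np.array([1.,0,0]);R=np.c_[np.cross(y,z),y,z]
tip=np.array([510,-239,91.])
r.movep(tip+[0,0,70]-71*z,R)
r.line_to(tip-71*z,vel=60)
r.dwell(.5)
ci=r.camera_info("wrist");w=r.camera("wrist");s=r.camera("side")
p=r.read_eef_pos();Rt=r.read_tool_rot();print(p+71*Rt[:,2],Rt[:,2],r.read_width(),r.read_clock(),np.abs(r.read_joint_vel()).max())
e=proj(ci,tip);S=r.camera_info("side");print(e,proj(S,tip),proj(S,tip-124*z),proj(S,[510,-239,11]))
u,v=proj(S,tip).astype(int);c=cv2.resize(s[v-50:v+40,u-50:u+50],None,fx=4,fy=4,interpolation=cv2.INTER_CUBIC)
o=np.zeros((384,790,3),np.uint8);o[:360,:400]=c;o[:,400:]=w[:,61:451]
cv2.imwrite("pics/f.png",o[:,:,::-1])
```

```text
[ 510.002377   -239.00217225   90.99181459] [-1.59649715e-05 -7.07087289e-01 -7.07126273e-01] 24.459406108426293 11.325 0.0014605400508442455
[256.82470131 204.59819388] [267.00401386 139.5892622 ] [259.80498371 127.07436733] [267.02308146 160.85214272]
```

View pics/f.png

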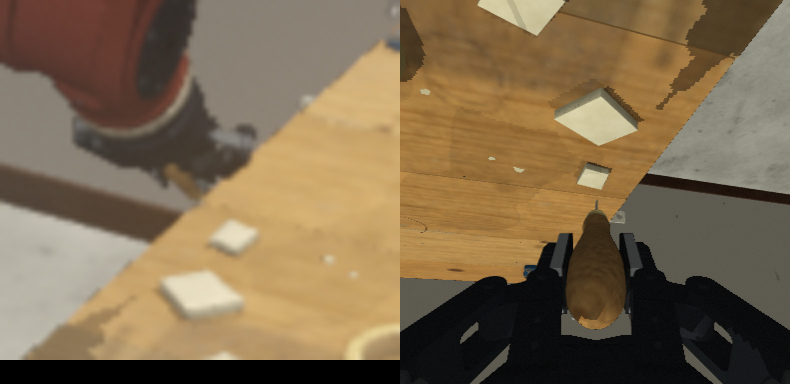

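The blade tip is at about (258,201) in the wrist view, against an expected (257,205). In the side crop it is at about (202,198), against an expected (200,200). The block and its neighbours haven't moved.

```bash
python3 -c "
from plant import r
print(r.job_done())"
```

```text
the job is handed in; nothing more can be done
None
```

The job is handed in: the gouge was drawn straight up and is held steady at 45°, blade end down, its tip about 80 mm above the middle of the largest lino block, with nothing else seen to move (the block looked smaller in the images, about 58 x 47 mm, than the 75 x 64 mm listed).

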